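Make up two workout kits

TASK

Make up two workout kits from the stock on the gym bench: the red dumbbell and the chalk jar go in the blue tray; the green dumbbell, the orange massage roller and the timer go in the white tray. In each tray the dumbbell lies in the long bay and each smaller thing stands upright in a square bay of its own, whichever you like. Set things down rather than drop them, and leave the yellow dumbbell, the remote control and the yoga block where they are.

Things in the scene. Friction and masses are not known exactly. Their poses are not given: they have to be found in the camera images.
- blue_tray: Blue shallow kit tray fixed to the bench, 188 x 188 mm, floor 4 mm thick, rim and ribs 4 mm wide, 10 mm high. Origin at the centre of its underside, z up. A rib along its y axis halves it: on the -x side one long bay, 88 (x) x 180 (y) mm, centred at (-46, 0) mm; on the +x side a rib makes two square bays, 88 x 88 mm, centred at (46, 46) and (46, -46) mm.
- white_tray: White shallow kit tray fixed to the bench, 188 x 188 mm, floor 4 mm thick, rim and ribs 4 mm wide, 10 mm high. Origin at the centre of its underside, z up. A rib along its y axis halves it: on the -x side one long bay, 88 (x) x 180 (y) mm, centred at (-46, 0) mm; on the +x side a rib makes two square bays, 88 x 88 mm, centred at (46, 46) and (46, -46) mm.
- red_dumbbell: Red hexagonal dumbbell lying on a flat, 130 mm long: a smooth steel handle 28 mm thick and 60 mm long between two red hexagonal heads, each 35 mm long and 52 mm across flats. Origin at the middle of the handle, 26 mm above what it lies on; x runs along the handle, the two ends are alike. About 0.5 kg, loose.
- green_dumbbell: Green hexagonal dumbbell lying on a flat, 130 mm long: a smooth steel handle 28 mm thick and 60 mm long between two green hexagonal heads, each 35 mm long and 52 mm across flats. Origin at the middle of the handle, 26 mm above what it lies on; x runs along the handle, the two ends are alike. About 0.5 kg, loose.
- yellow_dumbbell: Yellow hexagonal dumbbell lying on a flat, 130 mm long: a smooth steel handle 28 mm thick and 60 mm long between two yellow hexagonal heads, each 35 mm long and 52 mm across flats. Origin at the middle of the handle, 26 mm above what it lies on; x runs along the handle, the two ends are alike. About 0.5 kg, loose. Not part of any kit.
- chalk_jar: Closed round jar, white with a black lid, 52 mm across and 62 mm tall, standing upright. Origin at the centre of its underside, z up. About 0.2 kg, loose.
- massage_roller: Short solid orange massage roller with dark ring grooves and a black dot on top, a cylinder 50 mm across and 65 mm tall, standing on end. Origin at the centre of its underside, z up. About 0.12 kg, loose.
- timer: Black block-shaped interval timer, 62 (x) x 42 (y) x 45 (z) mm, pale screen and a red and a green dot on its top face. Origin at the centre of its underside, z up. About 0.12 kg, loose.
- remote: Slim black remote control with a red and a grey button, 42 (x) x 115 (y) x 18 (z) mm, lying beyond the stock. Origin at the centre of its underside. Leave it alone.
- yoga_block: Purple foam yoga block, 110 (x) x 220 (y) x 70 (z) mm, lying beyond the stock. Origin at the centre of its underside. Leave it alone.
Things that resemble listed ones, but are neither listed nor needed, are in the scene too. What is shaped like the timer but pink or purple is not meant.

How it is judged:
By the outcome, as a careful person would: the job done as asked, in the order asked, and still so for the second after the job is handed in, with the robot touching nothing.
It also fails if it takes over 128 s, if anything falls off the work surface, if the arm or the gripper's body presses on something with over 40 N, if the wrist force passes 120 N, or if a joint passes its speed limit or range.

ROBOT

A 6-joint arm with a two-finger parallel gripper is mounted at the origin on the work surface. World frame = base frame: x ahead of the robot, y to its left, z up, the work surface at z = 0. Lengths are in mm, angles in degrees, forces in N, time in s.
With the tool pointing down it reaches from about 300 to 850 mm from the base axis. Payload 4.2 kg.
Tool frame: the origin (TCP) lies between the finger pads; the fingertips stand 14 mm ahead of it and the grasp point (between the pads) lies 5 mm behind it; z points along the fingers, y is the line along which they close (so a half turn about z gives the same grasp; the last joint's range is limited). The gripper opens to 91 mm and grips with 3 to 60 N. Pads are 32 mm wide; open, the fingers measure 118 mm over their backs; the gripper's body (76 mm by 178 mm) begins 60 mm behind the grasp point.
Start: joints at [65.432, 18.312, 89.639, -0, 72.044, -1.146], TCP at [228.571, 527.634, 227.976] pointing down, gripper open.
Joint ranges: [-177.97, 177.97], [-48.28, 115.42], [12.27, 149.76], [-77.06, 257.06], [2.81, 150.46], [-146.56, 146.56]. Speed limits (degrees/s): [147.25, 147.25, 180, 180, 180, 180].

INTERFACE

Orientations are given as [roll, pitch, yaw] about the fixed x, y, z axes, in that order (R = Rz(yaw) Ry(pitch) Rx(roll)).
In Python, from workcell import * gives the robot as it stands. The module is installed in compiled form; this text tells all that it offers.
- The arm moves only by the tool send_rows, never from a script. Its argument "deltas" is a list of rows, each a list of 2 entries, a list of its own where there are three numbers: the shift along the tool's x, y, z normalised to -1 to 1, where 1 is 0.5 m, then the turn, a rotation vector about the tool's x, y, z normalised to -1 to 1, where 1 is 0.5 rad. A call has 1 to 10 rows; each row shifts and turns the commanded pose from where the row before left it, along the tool's axes as they then stand; what a row does not reach is not made up. A row lasts 1/10 s, in which the tool goes at most 50 mm and 8.59 degrees, less where a joint would pass 70% of its speed; a pose out of reach is approached as far as the arm can. A call with a number of a shift or a turn outside -1 to 1 is refused whole. A call with a gripper value outside its range is refused whole. "grip" is the closure, from 0 (fully open) to 1 (shut), set as the call begins (left out, the last holds). The fingers move at their own pace and stop on an object; "grip_force" is the grip in N (left out, the last holds). Time passes only in rows, so rows that do not move let the fingers close. It gives the time, the measured TCP pose, the force, the opening and the grip force at its end, in the units of the state.
- state(): the state, without advancing time (a new reading comes with each control period).
- grab_frame(name): name is "scene" or "top" or "wrist"; returns the picture (420x560x3 uint8, red, green, blue); there is no depth.
- calibration(name): a dict with "mtx" (3x3 intrinsics, pixels), "R" (3x3) and "t" (3): a world point X has camera coordinates R X + t. Camera axes: x right, y down, z forward; pixel columns grow to the right and rows downward; lengths in mm; the calibration is good to about 2 mm. A picture is of the moment at which its call begins: read the wrist's pose just before it. calibration takes no time and is no camera call; for the wrist camera it gives the pose at the moment of the call.
- job_done(): hands the job in; it is judged then, once.
Trained networks look in the newest picture that a camera, given by its name, has taken for a name from the list of things; names that differ only in an ending like _2 or _b are one class to them, and where a whole thing is asked for, a point or a joint stands for the part that bears it (a point fixed in the world has none). Each returns a list of dicts, best first, with "p" (0 to 1); they miss things now and then, are a little off and sometimes report something else, mostly with a low value. They report only what shows in the picture. A call takes as long as a camera call. They do not tell look-alikes from the thing itself.
- trace(camera, label): "pixels" (420x560 bool, what is visible of it) and "bbox" ([left, top, width, height] in pixels, round what is visible of it).
The state is a dict: "time_s": time; "qpos": joint angles; "qvel": joint speeds; "effort": joint torques, N m; "ee_pos": TCP position; "ee_rot": TCP orientation; "force": force on the tool from outside, world axes, zero at the start; "torque": the same for the moment, N m; "gripper_width": finger opening in mm; "gripper_force": force on a finger pad.
Only numpy, scipy, OpenCV 4.12 (cv2) and the standard library are available. Lean on these libraries where they do the work, as an engineer would, in place of code of your own. Each camera call takes 0.05 s, during which the arm holds its last target. There are 200 camera calls.

## Working session

There is one attempt and no reset: what is moved stays moved. The work goes in short steps, Python scripts to look and compute and a tool call to move; the robot and the scene stay as the last step left them, time stands still between calls to the robot, and variables do not carry over. Pictures are saved under pics/ and viewed, at most 14 in all, crops included, and the job is handed in when it is done.

Besides the shell and the picture viewer there is one more tool, called after "Call:" in YAML: its name, and indented under it one key for each argument. send_rows: Moves the arm, as the interface text tells. Scaled input: -1 to 1 covers 0.5 m each way for a shift and 0.5 rad each way for a turn. Its arguments: {"type":"object","properties":{"deltas":{"type":"array","items":{"type":"array"}},"grip":{"type":"number"},"grip_force":{"type":"number"}},"required":["deltas"]}

```bash
mkdir -p pics; cat > h.py <<'E'
from workcell import *
import numpy as np, cv2
from scipy.spatial.transform import Rotation as Ro
def save(img,n): cv2.imwrite('pics/'+n,cv2.cvtColor(img,cv2.COLOR_RGB2BGR))
def pix2w(c,uv,z):
    K,R,t=[np.array(c[k],float) for k in('mtx','R','t')]
    uv=np.atleast_2d(uv).astype(float)
    d=np.c_[uv,np.ones(len(uv))]@np.linalg.inv(K).T@R
    o=-R.T@t
    return (o+d*((z-o[2])/d[:,2])[:,None])[:,:2]
E
python3 - <<'E'
from h import *
s=state();print(s)
for n in('scene','top'):
    f=grab_frame(n);save(f,n+'0.png');c=calibration(n)
    print(n,np.array(c['mtx']).round(1).tolist(),(-np.array(c['R']).T@np.array(c['t'])).round(0))
E
```

```text
{'time_s': 0.0, 'qpos': array([ 6.54336152e+01,  1.83498791e+01,  8.97093032e+01, -7.62497615e-04,
        7.20414898e+01, -1.14500201e+00]), 'qvel': array([-0.06246926, -0.0043566 , -0.04908464,  0.09528724, -0.02868317,
       -0.02666743]), 'effort': array([-5.04499003e-04, -4.12461448e+01, -2.31975245e+01,  7.26769120e-02,
        4.57814906e-02, -1.61901494e-04]), 'ee_pos': array([228.34571624, 527.17562988, 227.11828012]), 'ee_rot': array([-1.79899334e+02, -1.28691099e-03,  1.56578852e+02]), 'force': array([-0.87456478,  0.48214891,  0.29777191]), 'torque': array([-0.01546618,  0.00506974,  0.0056338 ]), 'gripper_force': 0.0, 'gripper_width': 91.07960132695153}
scene [[427.0, 0.0, 281.7], [0.0, 427.0, 209.5], [0.0, 0.0, 1.0]] [970. 292. 889.]
top [[438.7, 0.0, 282.0], [0.0, 438.7, 214.4], [0.0, 0.0, 1.0]] [ 298.  -11. 1064.]
```

View pics/top0.png

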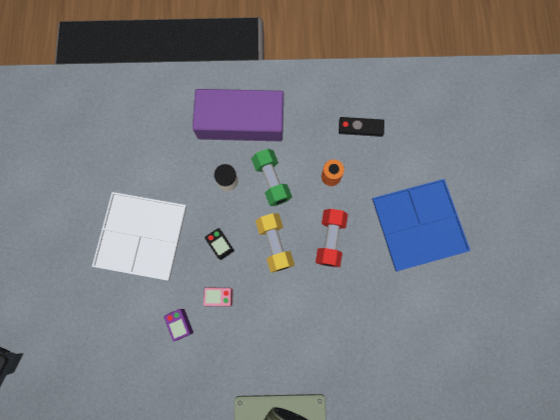

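View pics/scene0.png

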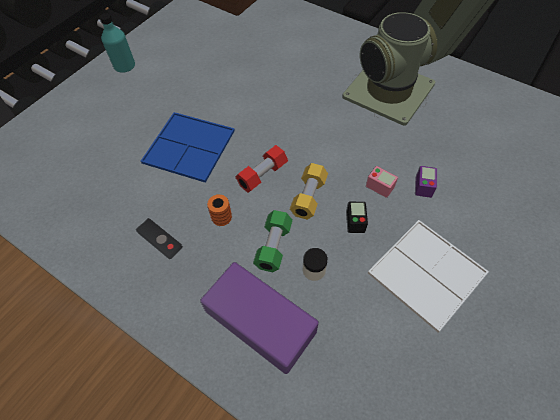

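Top view: the timer candidates are black (219,243), pink (217,297) and purple (178,324), and I want the black one. The dumbbells are red (332,238), green (271,178) and yellow (274,243). The jar is at (226,177) and the roller at (333,172). The white tray (140,236) has its square bays toward the robot, and the blue tray (421,225) has them away from it. A teal bottle at the far edge of the scene view is unrelated.

```bash
cat > fit.py <<'E'
from h import *
from scipy.optimize import minimize
def box(x0,x1,y0,y1,z0,z1): return np.array([[x,y,z] for x in(x0,x1) for y in(y0,y1) for z in(z0,z1)],float)
def cyl(r,h): a=np.linspace(0,2*np.pi,32);return np.array([[r*np.cos(t),r*np.sin(t),z] for t in a for z in(0,h)])
def hexh(x0,x1):
    R=26/np.cos(np.pi/6);return np.array([[x,R*np.cos(t),26+R*np.sin(t)] for x in(x0,x1) for t in np.arange(6)*np.pi/3])
DB=[hexh(-65,-30),hexh(30,65),np.c_[np.repeat([-30,30],16),np.tile(14*np.cos(np.arange(16)*np.pi/8),2),26+np.tile(14*np.sin(np.arange(16)*np.pi/8),2)]]
M=dict(red_dumbbell=DB,green_dumbbell=DB,yellow_dumbbell=DB,chalk_jar=[cyl(26,62)],massage_roller=[cyl(25,65)],timer=[box(-31,31,-21,21,0,45)],
 blue_tray=[box(-94,94,-94,94,0,10)],white_tray=[box(-94,94,-94,94,0,10)],yoga_block=[box(-55,55,-110,110,0,70)],remote=[box(-21,21,-57.5,57.5,0,18)])
def render(model,p,c):
    m=np.zeros((420,560),np.uint8);K,R,t=[np.array(c[k],float) for k in('mtx','R','t')]
    co,si=np.cos(p[2]),np.sin(p[2])
    for P in model:
        W=np.c_[p[0]+co*P[:,0]-si*P[:,1],p[1]+si*P[:,0]+co*P[:,1],P[:,2]]
        q=(W@R.T+t)@K.T;q=q[:,:2]/q[:,2:]
        h=cv2.convexHull(q.astype(np.float32));cv2.fillConvexPoly(m,np.round(h*16).astype(np.int32),255,cv2.LINE_AA,4)
    return m/255.
def fit(name,masks,cams,near=None):
    mod=M[name];best=None
    def cost(p):
        s=0
        for m,c in zip(masks,cams):
            r=render(mod,p,c);s+=1-np.minimum(m,r).sum()/np.maximum(m,r).sum()
        return s/len(masks)
    ys,xs=np.nonzero(masks[0]);xy=pix2w(cams[0],[xs.mean(),ys.mean()],25)[0]
    for a in np.deg2rad([0,30,60,90,120,150] if mod[0].shape[0]<40 else [0]):
        r=minimize(cost,[*xy,a],method='Nelder-Mead',options=dict(initial_simplex=[[*xy,a],[xy[0]+10,xy[1],a],[xy[0],xy[1]+10,a],[*xy,a+.2]],maxiter=120))
        if best is None or r.fun<best.fun: best=r
    return best.x,best.fun
E
python3 - <<'E'
from fit import *
im={n:grab_frame(n) for n in('top','scene')};cam={n:calibration(n) for n in im}
for k in M:
    T={n:[d for d in trace(n,k) if d['p']>.2] for n in im}
    print(k,{n:[(round(float(d['p']),2),[int(v) for v in d['bbox']]) for d in T[n]][:4] for n in T})
    def ok(n,d):
        if 'dumb' in k or k=='timer':
            c=np.median(im[n][np.array(d['pixels'])].astype(float),0)
            px=im[n][np.array(d['pixels'])].astype(int);s=px[(px.max(1)-px.min(1))>60]
            if k=='timer': return len(s)<.4*len(px)
            s=np.median(s,0) if len(s) else c
            r,g=s[0]>100,s[1]>90
            return {'red':s[0]>2*s[1],'green':s[1]>1.5*s[0],'yellow':s[0]<2*s[1] and s[0]>s[1]}[k.split('_')[0]]
        return True
    S={n:[d for d in T[n] if ok(n,d)][:1] for n in T}
    ns=[n for n in S if S[n]]
    if not ns: print('  none');continue
    for sub in ([ns] if len(ns)<2 else [ns,ns[:1]]):
        p,f=fit(k,[np.array(S[n][0]['pixels']).astype(float) for n in sub],[cam[n] for n in sub])
        print('  ',sub,[S[n][0]['bbox'] for n in sub],p[:2].round(1),np.rad2deg(p[2]).round(1),'cost',round(f,3))
t=im['top'];save(cv2.resize(t[150:350,90:360],None,fx=2.9,fy=2.9,interpolation=cv2.INTER_CUBIC),'crop1.png')
E
```

```text
red_dumbbell {'top': [(0.67, [317, 210, 29, 58])], 'scene': [(0.58, [233, 147, 53, 37])]}
   ['top', 'scene'] [[317.6, 210.4, 29.6, 58.1], [233.3, 147.3, 53.4, 37.4]] [ 458.8 -131.5] -12.0 cost 0.14
   ['top'] [[317.6, 210.4, 29.6, 58.1]] [ 458.7 -131. ] 168.4 cost 0.127
green_dumbbell {'top': [(0.55, [252, 149, 41, 58])], 'scene': [(0.7, [252, 210, 38, 62])]}
   ['top', 'scene'] [[252.2, 149.0, 41.9, 58.6], [252.8, 210.2, 38.7, 62.3]] [611.3   9.5] 200.1 cost 0.083
   ['top'] [[252.2, 149.0, 41.9, 58.6]] [610.6  10.8] 20.3 cost 0.097
yellow_dumbbell {'top': [(0.78, [260, 210, 33, 60]), (0.34, [323, 163, 19, 23])], 'scene': [(0.79, [289, 165, 36, 54])]}
   ['top', 'scene'] [[260.1, 210.2, 33.5, 60.4], [289.8, 165.6, 36.1, 54.1]] [448.8   5. ] 195.6 cost 0.116
   ['top'] [[260.1, 210.2, 33.5, 60.4]] [448.8   5.6] 14.7 cost 0.121
chalk_jar {'top': [(0.66, [216, 163, 20, 26])], 'scene': [(0.71, [304, 251, 20, 29])]}
   ['top', 'scene'] [[216.3, 163.5, 20.9, 26.6], [304.7, 251.0, 20.7, 29.8]] [610.5 120.2] 13.0 cost 0.106
   ['top'] [[216.3, 163.5, 20.9, 26.6]] [610.9 121.1] 4.2 cost 0.1
[... 1121 characters left out ...]
p', 'scene'] [[92.4, 190.7, 97.8, 90.3], [368.3, 218.1, 120.7, 114.0]] [477.3 334.1] -11.4 cost 0.027
   ['top'] [[92.4, 190.7, 97.8, 90.3]] [477. 335.] 79.1 cost 0.024
yoga_block {'top': [(0.74, [189, 88, 97, 51])], 'scene': [(0.61, [201, 263, 115, 110])]}
   ['top', 'scene'] [[189.2, 88.9, 97.8, 51.1], [201.8, 263.2, 115.8, 110.0]] [772.9  86.3] 176.6 cost 0.081
   ['top'] [[189.2, 88.9, 97.8, 51.1]] [773.1  86.4] -2.1 cost 0.09
remote {'top': [(0.93, [341, 117, 40, 17])], 'scene': [(0.72, [133, 217, 46, 41])]}
   ['top', 'scene'] [[341.7, 117.0, 40.9, 17.5], [133.9, 217.4, 46.0, 41.9]] [ 747.3 -223.2] -4.7 cost 0.127
   ['top'] [[341.7, 117.0, 40.9, 17.5]] [ 746.3 -221.8] 177.2 cost 0.154
```

View pics/crop1.png

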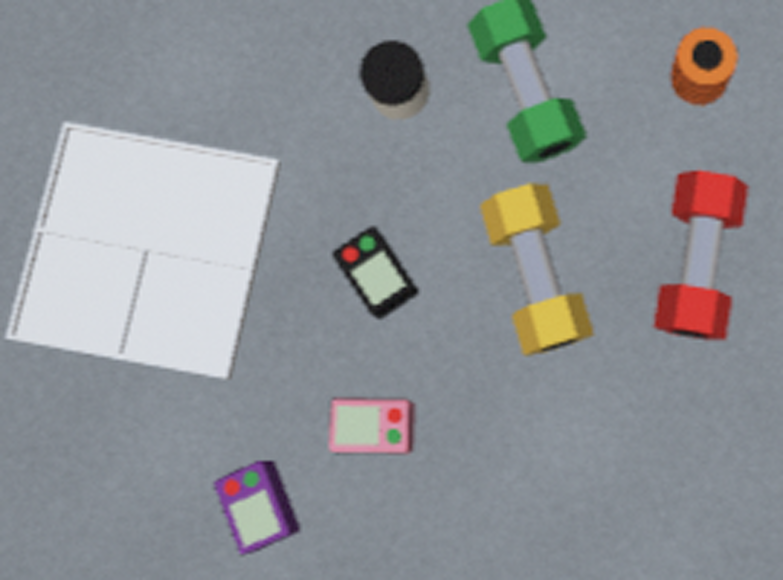

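The crop shows the black timer at (375,272) with a red and a green dot. It is clearly apart from the pink one (370,425) and the purple one (255,507), so the black one is the choice. The red dumbbell (700,255) has free handle sides.

```bash
cat > plan.py <<'E'
import sys
from h import *
# usage: plan.py x y z yaw ; prints turn (total, normalised), then shift in turned level tool frame
s=state();x,y,z,yaw=map(float,sys.argv[1:5])
R0=Ro.from_euler('xyz',s['ee_rot'],degrees=True);R1=Ro.from_euler('xyz',[180,0,yaw],degrees=True)
rv=(R0.inv()*R1).as_rotvec();d=R1.inv().apply(np.array([x,y,z])-s['ee_pos'])
n=np.abs(rv).max()/.15;m=np.linalg.norm(d)/50
print('t',round(s['time_s'],1),'pos',s['ee_pos'].round(1),'rot',s['ee_rot'].round(1),'w',round(s['gripper_width'],1),'gf',round(s['gripper_force'],1),'F',s['force'].round(1),'q6',s['qpos'][5].round(0))
print('turn/0.5',(rv/.5).round(3),'min rows',round(n,1),'| shift/500',(d/500).round(3),'min rows',round(m,1))
E
python3 - <<'E'
from fit import *
im={n:grab_frame(n) for n in('top','scene')};cam={n:calibration(n) for n in im}
ms=[]
for n,c in(('top',(219,243)),('scene',(357,216))):
    d=min(trace(n,'timer'),key=lambda d:np.hypot(d['bbox'][0]+d['bbox'][2]/2-c[0],d['bbox'][1]+d['bbox'][3]/2-c[1]))
    print(d['bbox'],d['p']);ms.append(np.array(d['pixels']).astype(float))
p,f=fit('timer',ms,[cam['top'],cam['scene']]);print(p[:2],np.rad2deg(p[2]),f)
E
python3 plan.py 459 -131 120 168
```

```text
[206.8, 227.2, 30.2, 32.8] 0.59
[343.6, 204.0, 24.9, 30.8] 0.87
[449.63291676 136.52071709] 32.01757036809036 0.1511478949861771
t 1.4 pos [228.6 527.6 228. ] rot [180.    0.  156.6] w 90.8 gf 0.0 F [-1.   0.3 -0.5] q6 -1.0
turn/0.5 [ 0.     0.    -0.399] min rows 1.3 | shift/500 [-0.725 -1.193  0.216] min rows 14.1
```

Call:
send_rows:
  deltas:
    - [[0, 0, 0], [0, 0, -0.2]]
    - [[0, 0, 0], [0, 0, -0.2]]
    - [[-0.045, -0.075, 0.0135], [0, 0, 0]]
    - [[-0.045, -0.075, 0.0135], [0, 0, 0]]
    - [[-0.045, -0.075, 0.0135], [0, 0, 0]]
    - [[-0.045, -0.075, 0.0135], [0, 0, 0]]
    - [[-0.045, -0.075, 0.0135], [0, 0, 0]]
    - [[-0.045, -0.075, 0.0135], [0, 0, 0]]
    - [[-0.045, -0.075, 0.0135], [0, 0, 0]]
    - [[-0.045, -0.075, 0.0135], [0, 0, 0]]
  grip: 0
  grip_force: 45

```text
time_s: 2.4
ee_pos: [342.8, 195.3, 174.0]
ee_rot: [180.0, 0.1, 168.1]
force: [1.3, 0.2, 0.0]
gripper_width: 91.3
gripper_force: 0.0
```

Call:
send_rows:
  deltas:
    - [[-0.045, -0.075, 0.0135], [0, 0, 0]]
    - [[-0.045, -0.075, 0.0135], [0, 0, 0]]
    - [[-0.045, -0.075, 0.0135], [0, 0, 0]]
    - [[-0.045, -0.075, 0.0135], [0, 0, 0]]
    - [[-0.045, -0.075, 0.0135], [0, 0, 0]]
    - [[-0.045, -0.075, 0.0135], [0, 0, 0]]
    - [[-0.045, -0.075, 0.0135], [0, 0, 0]]
    - [[-0.045, -0.075, 0.0135], [0, 0, 0]]
    - [[0, 0, 0], [0, 0, 0]]
    - [[0, 0, 0], [0, 0, 0]]

```text
time_s: 3.4
ee_pos: [456.1, -134.4, 119.6]
ee_rot: [180.0, -0.1, 167.9]
force: [0.0, 0.9, 0.7]
gripper_width: 91.0
gripper_force: 0.0
```

```bash
python3 plan.py 459 -131 22 168; python3 -c "
from h import *
save(grab_frame('wrist'),'w1.png')"
```

```text
t 3.4 pos [ 456.1 -134.4  119.6] rot [ 1.800e+02 -1.000e-01  1.679e+02] w 91.0 gf 0.0 F [0.  0.9 0.7] q6 -96.0
turn/0.5 [ 0.001 -0.002 -0.003] min rows 0.0 | shift/500 [-0.004  0.008  0.195] min rows 2.0
```

View pics/w1.png

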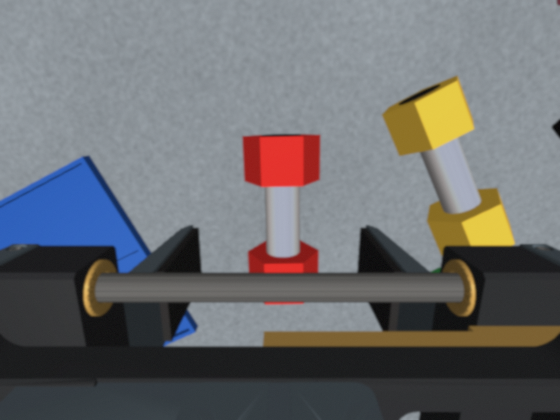

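The wrist view shows the red handle upright at (283,220), centred between the fingers at x≈180 and 380. It's aligned, so I can go down.

Call:
send_rows:
  deltas:
    - [[-0.004, 0.008, 0.035], [0, 0, 0]]
    - [[0, 0, 0.04], [0, 0, 0]]
    - [[0, 0, 0.04], [0, 0, 0]]
    - [[0, 0, 0.04], [0, 0, 0]]
    - [[0, 0, 0.025], [0, 0, 0]]
    - [[0, 0, 0.015], [0, 0, 0]]
    - [[0, 0, 0], [0, 0, 0]]
    - [[0, 0, 0], [0, 0, 0]]

```text
time_s: 4.25
ee_pos: [459.5, -129.9, 23.0]
ee_rot: [180.0, 0.1, 168.1]
force: [-0.0, 0.1, -0.1]
gripper_width: 91.3
gripper_force: 0.0
```

Call:
send_rows:
  deltas:
    - [[0, 0, 0], [0, 0, 0]]
    - [[0, 0, 0], [0, 0, 0]]
    - [[0, 0, 0], [0, 0, 0]]
    - [[0, 0, 0], [0, 0, 0]]
    - [[0, 0, 0], [0, 0, 0]]
    - [[0, 0, 0], [0, 0, 0]]
    - [[0, 0, 0], [0, 0, 0]]
    - [[0, 0, 0], [0, 0, 0]]
    - [[0, 0, 0], [0, 0, 0]]
    - [[0, 0, 0], [0, 0, 0]]
  grip: 1
  grip_force: 45

```text
time_s: 5.25
ee_pos: [459.1, -130.7, 22.4]
ee_rot: [-180.0, -0.0, 168.0]
force: [0.1, -1.7, 0.4]
gripper_width: 27.0
gripper_force: 45.0
```

Call:
send_rows:
  deltas:
    - [[0, 0, -0.02], [0, 0, 0]]
    - [[0, 0, -0.04], [0, 0, 0]]
    - [[0, 0, -0.05], [0, 0, 0]]
    - [[0, 0, -0.05], [0, 0, 0]]
    - [[0, 0, -0.04], [0, 0, 0]]
    - [[0, 0, 0], [0, 0, 0]]

```text
time_s: 5.85
ee_pos: [460.8, -130.7, 125.0]
ee_rot: [-180.0, 0.3, 168.0]
force: [-0.2, -0.4, -3.6]
gripper_width: 27.4
gripper_force: 45.0
```

Call:
send_rows:
  deltas:
    - [[0, 0, 0], [0, 0, 0.15]]
    - [[0, 0, 0], [0, 0, 0.25]]
    - [[0, 0, 0], [0, 0, 0.25]]
    - [[0, 0, 0], [0, 0, 0.25]]
    - [[0, 0, 0], [0, 0, 0.25]]
    - [[0, 0, 0], [0, 0, 0.25]]
    - [[0, 0, 0], [0, 0, 0.25]]
    - [[0, 0, 0], [0, 0, 0.25]]
    - [[0, 0, 0], [0, 0, 0.25]]
    - [[0, 0, 0], [0, 0, 0.08]]

```text
time_s: 6.85
ee_pos: [458.1, -129.9, 121.0]
ee_rot: [-179.9, -0.1, 104.0]
force: [-0.5, -0.6, -4.4]
gripper_width: 27.1
gripper_force: 45.0
```

```bash
python3 plan.py 445 -363 122 104.1
```

```text
t 6.8 pos [ 458.1 -129.9  121. ] rot [-1.799e+02 -1.000e-01  1.040e+02] w 27.1 gf 45.0 F [-0.5 -0.6 -4.4] q6 -31.0
turn/0.5 [-0.005 -0.004 -0.004] min rows 0.0 | shift/500 [-0.446 -0.139 -0.002] min rows 4.7
```

Call:
send_rows:
  deltas:
    - [[-0.03, -0.009, 0], [0, 0, 0]]
    - [[-0.06, -0.019, 0], [0, 0, 0]]
    - [[-0.065, -0.02, 0], [0, 0, 0]]
    - [[-0.065, -0.02, 0], [0, 0, 0]]
    - [[-0.065, -0.02, 0], [0, 0, 0]]
    - [[-0.065, -0.02, 0], [0, 0, 0]]
    - [[-0.06, -0.019, 0], [0, 0, 0]]
    - [[-0.036, -0.012, 0], [0, 0, 0]]
    - [[0, 0, 0], [0, 0, 0]]
    - [[0, 0, 0], [0, 0, 0]]

```text
time_s: 7.85
ee_pos: [445.6, -362.6, 121.3]
ee_rot: [-179.9, -0.2, 104.1]
force: [-0.1, 0.3, -3.8]
gripper_width: 27.2
gripper_force: 45.0
```

```bash
python3 plan.py 445 -363 27 104.1;  python3 -c "
from h import *
save(grab_frame('wrist'),'w2.png')"
```

```text
t 7.8 pos [ 445.6 -362.6  121.3] rot [-179.9   -0.2  104.1] w 27.2 gf 45.0 F [-0.1  0.3 -3.8] q6 -54.0
turn/0.5 [-0.002 -0.006  0.   ] min rows 0.0 | shift/500 [-0.001 -0.001  0.189] min rows 1.9
```

View pics/w2.png

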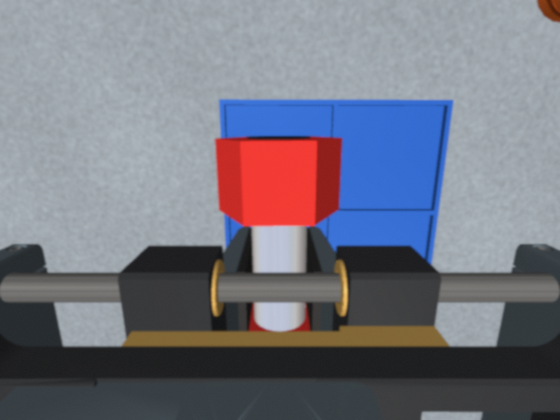

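The held dumbbell (280,180) lies parallel to the tray. It is centred on the long bay, which spans x 222–332. Lowering it now.

Call:
send_rows:
  deltas:
    - [[0, 0, 0.03], [0, 0, 0]]
    - [[0, 0, 0.04], [0, 0, 0]]
    - [[0, 0, 0.04], [0, 0, 0]]
    - [[0, 0, 0.035], [0, 0, 0]]
    - [[0, 0, 0.02], [0, 0, 0]]
    - [[0, 0, 0.012], [0, 0, 0]]
    - [[0, 0, 0.006], [0, 0, 0]]
    - [[0, 0, 0.004], [0, 0, 0]]
    - [[0, 0, 0.002], [0, 0, 0]]
    - [[0, 0, 0], [0, 0, 0]]

```text
time_s: 8.9
ee_pos: [446.5, -363.9, 28.3]
ee_rot: [180.0, 0.0, 104.1]
force: [0.3, -0.6, -4.0]
gripper_width: 27.4
gripper_force: 45.0
```

```bash
python3 plan.py 445 -363 26 104.1
```

```text
t 8.9 pos [ 446.5 -363.9   28.3] rot [180.    0.  104.1] w 27.4 gf 45.0 F [ 0.3 -0.6 -4. ] q6 -54.0
turn/0.5 [0.001 0.001 0.002] min rows 0.0 | shift/500 [ 0.002 -0.003  0.005] min rows 0.1
```

Call:
send_rows:
  deltas:
    - [[0, 0, 0.002], [0, 0, 0]]
    - [[0, 0, 0.002], [0, 0, 0]]
    - [[0, 0, 0], [0, 0, 0]]
    - [[0, 0, 0], [0, 0, 0]]

```text
time_s: 9.3
ee_pos: [446.5, -363.9, 26.4]
ee_rot: [180.0, 0.0, 104.1]
force: [-1.5, 0.5, 1.1]
gripper_width: 27.2
gripper_force: 45.0
```

Call:
send_rows:
  deltas:
    - [[0, 0, 0], [0, 0, 0]]
    - [[0, 0, 0], [0, 0, 0]]
    - [[0, 0, 0], [0, 0, 0]]
    - [[0, 0, 0], [0, 0, 0]]
    - [[0, 0, 0], [0, 0, 0]]
    - [[0, 0, 0], [0, 0, 0]]
  grip: 0.4

```text
time_s: 9.9
ee_pos: [446.4, -363.7, 25.9]
ee_rot: [180.0, 0.0, 104.1]
force: [-0.0, -0.5, -0.2]
gripper_width: 54.7
gripper_force: 0.0
```

Call:
send_rows:
  deltas:
    - [[0, 0, -0.02], [0, 0, 0]]
    - [[0, 0, -0.04], [0, 0, 0]]
    - [[0, 0, -0.06], [0, 0, 0]]
    - [[0, 0, -0.06], [0, 0, 0]]
    - [[0, 0, -0.06], [0, 0, 0]]
    - [[0, 0, 0], [0, 0, 0]]

```text
time_s: 10.5
ee_pos: [448.5, -365.5, 151.2]
ee_rot: [179.7, 0.5, 104.2]
force: [0.4, 0.1, -0.3]
gripper_width: 54.9
gripper_force: 0.0
```

```bash
python3 plan.py 610.5 120 145 104.1;  python3 -c "
from h import *
save(grab_frame('wrist'),'w3.png')"
```

```text
t 10.5 pos [ 448.5 -365.5  151.2] rot [179.7   0.5 104.2] w 54.9 gf 0.0 F [ 0.4  0.1 -0.3] q6 -54.0
turn/0.5 [0.012 0.016 0.002] min rows 0.1 | shift/500 [0.863 0.551 0.012] min rows 10.2
```

View pics/w3.png

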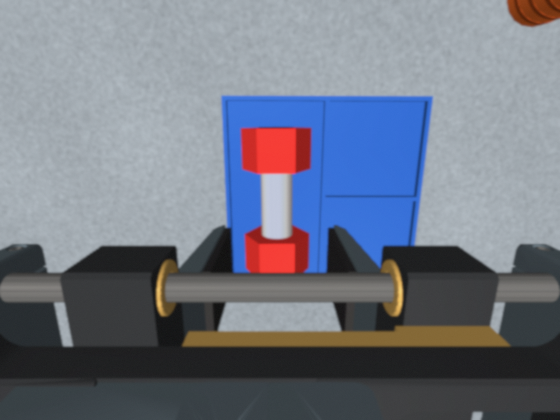

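The red dumbbell lies flat in the long bay (277,200), clear of the rim and ribs. Next is the jar.

Call:
send_rows:
  deltas:
    - [[0.04, 0.026, 0], [0, 0, 0]]
    - [[0.075, 0.048, 0], [0, 0, 0]]
    - [[0.075, 0.048, 0], [0, 0, 0]]
    - [[0.075, 0.048, 0], [0, 0, 0]]
    - [[0.075, 0.048, 0], [0, 0, 0]]
    - [[0.075, 0.048, 0], [0, 0, 0]]
    - [[0.075, 0.048, 0], [0, 0, 0]]
    - [[0.075, 0.048, 0], [0, 0, 0]]
    - [[0.075, 0.048, 0], [0, 0, 0]]
    - [[0.075, 0.048, 0], [0, 0, 0]]
  grip: 0

```text
time_s: 11.55
ee_pos: [580.4, 40.7, 144.8]
ee_rot: [-179.9, -0.0, 104.2]
force: [1.1, -0.4, -0.0]
gripper_width: 91.3
gripper_force: 0.0
```

Call:
send_rows:
  deltas:
    - [[0.075, 0.048, 0], [0, 0, 0]]
    - [[0.07, 0.045, 0], [0, 0, 0]]
    - [[0, 0, 0], [0, 0, 0]]
    - [[0, 0, 0], [0, 0, 0]]

```text
time_s: 11.95
ee_pos: [607.4, 121.2, 144.5]
ee_rot: [-179.8, 0.0, 104.3]
force: [0.3, 0.3, -0.7]
gripper_width: 91.2
gripper_force: 0.0
```

```bash
python3 plan.py 610.5 120 32 104.1;  python3 -c "
from h import *
save(grab_frame('wrist'),'w4.png')"
```

```text
t 11.9 pos [607.4 121.2 144.5] rot [-179.8    0.   104.3] w 91.2 gf 0.0 F [ 0.3  0.3 -0.7] q6 -4.0
turn/0.5 [-0.006  0.     0.006] min rows 0.0 | shift/500 [-0.004  0.005  0.225] min rows 2.3
```

View pics/w4.png

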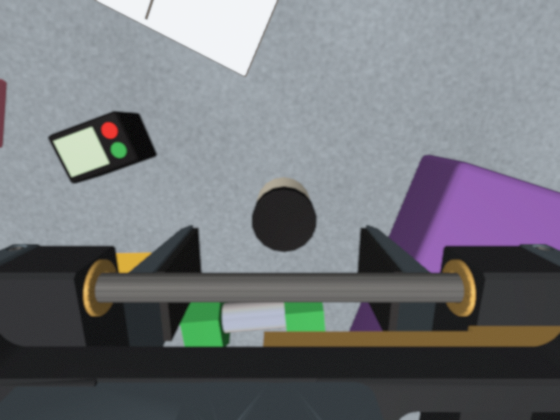

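The jar lid is at (284,218), about midway between the fingers. The timer is at (102,147) and the green dumbbell at (250,318). I'll check the lid position numerically.

```bash
python3 -c "
from h import *
print(pix2w(calibration('wrist'),[[284,218]],62))"
```

```text
[[611.54587517 122.21813737]]
```

Call:
send_rows:
  deltas:
    - [[0, 0.006, 0.035], [0, 0, 0]]
    - [[0, 0, 0.04], [0, 0, 0]]
    - [[0, 0, 0.045], [0, 0, 0]]
    - [[0, 0, 0.045], [0, 0, 0]]
    - [[0, 0, 0.035], [0, 0, 0]]
    - [[0, 0, 0.025], [0, 0, 0]]
    - [[0, 0, 0], [0, 0, 0]]
    - [[0, 0, 0], [0, 0, 0]]

```text
time_s: 12.8
ee_pos: [611.4, 120.7, 33.8]
ee_rot: [180.0, 0.0, 104.1]
force: [0.0, 1.3, -0.2]
gripper_width: 91.1
gripper_force: 0.0
```

Call:
send_rows:
  deltas:
    - [[0, 0, 0], [0, 0, 0]]
    - [[0, 0, 0], [0, 0, 0]]
    - [[0, 0, 0], [0, 0, 0]]
    - [[0, 0, 0], [0, 0, 0]]
    - [[0, 0, 0], [0, 0, 0]]
    - [[0, 0, 0], [0, 0, 0]]
    - [[0, 0, 0], [0, 0, 0]]
  grip: 1
  grip_force: 25

```text
time_s: 13.5
ee_pos: [611.2, 121.4, 33.6]
ee_rot: [180.0, -0.0, 104.2]
force: [-0.8, -0.6, 1.1]
gripper_width: 52.3
gripper_force: 25.0
```

Call:
send_rows:
  deltas:
    - [[0, 0, -0.02], [0, 0, 0]]
    - [[0, 0, -0.04], [0, 0, 0]]
    - [[0, 0, -0.06], [0, 0, 0]]
    - [[0, 0, -0.06], [0, 0, 0]]
    - [[0, 0, -0.06], [0, 0, 0]]
    - [[0, 0, -0.02], [0, 0, 0]]
    - [[0, 0, 0], [0, 0, 0]]

```text
time_s: 14.2
ee_pos: [611.9, 121.5, 164.9]
ee_rot: [179.8, 0.0, 104.2]
force: [-0.3, -0.0, -2.3]
gripper_width: 52.4
gripper_force: 25.0
```

```bash
python3 plan.py 523 -296 162 104.1
```

```text
t 14.2 pos [611.9 121.5 164.9] rot [179.8   0.  104.2] w 52.4 gf 25.0 F [-0.3 -0.  -2.3] q6 -4.0
turn/0.5 [0.006 0.    0.002] min rows 0.0 | shift/500 [-0.767 -0.376  0.006] min rows 8.5
```

Call:
send_rows:
  deltas:
    - [[-0.032, -0.016, 0], [0, 0, 0]]
    - [[-0.07, -0.034, 0], [0, 0, 0]]
    - [[-0.07, -0.034, 0], [0, 0, 0]]
    - [[-0.07, -0.034, 0], [0, 0, 0]]
    - [[-0.07, -0.034, 0], [0, 0, 0]]
    - [[-0.07, -0.034, 0], [0, 0, 0]]
    - [[-0.07, -0.034, 0], [0, 0, 0]]
    - [[-0.07, -0.034, 0], [0, 0, 0]]
    - [[-0.07, -0.034, 0], [0, 0, 0]]
    - [[-0.07, -0.034, 0], [0, 0, 0]]

```text
time_s: 15.2
ee_pos: [533.5, -240.7, 161.1]
ee_rot: [-179.8, -0.1, 104.1]
force: [1.1, 0.5, -3.1]
gripper_width: 51.8
gripper_force: 25.0
```

Call:
send_rows:
  deltas:
    - [[-0.07, -0.034, 0], [0, 0, 0]]
    - [[-0.035, -0.02, 0], [0, 0, 0]]
    - [[0, 0, 0.06], [0, 0, 0]]
    - [[0, 0, 0.06], [0, 0, 0]]
    - [[0, 0, 0.05], [0, 0, 0]]
    - [[0, 0, 0.04], [0, 0, 0]]
    - [[0, 0, 0], [0, 0, 0]]
    - [[0, 0, 0], [0, 0, 0]]

```text
time_s: 16.0
ee_pos: [521.5, -296.5, 57.3]
ee_rot: [-179.9, -0.1, 104.1]
force: [-0.8, 0.2, -1.7]
gripper_width: 51.8
gripper_force: 25.0
```

```bash
python3 plan.py 523 -296 37.5 104.1
```

```text
t 16.0 pos [ 521.5 -296.5   57.3] rot [-1.799e+02 -1.000e-01  1.041e+02] w 51.8 gf 25.0 F [-0.8  0.2 -1.7] q6 -45.0
turn/0.5 [-0.005 -0.004  0.001] min rows 0.0 | shift/500 [0.    0.003 0.04 ] min rows 0.4
```

Call:
send_rows:
  deltas:
    - [[0, 0.002, 0.012], [0, 0, 0]]
    - [[0, 0, 0.01], [0, 0, 0]]
    - [[0, 0, 0.008], [0, 0, 0]]
    - [[0, 0, 0.004], [0, 0, 0]]
    - [[0, 0, 0.003], [0, 0, 0]]
    - [[0, 0, 0.002], [0, 0, 0]]
    - [[0, 0, 0], [0, 0, 0]]
    - [[0, 0, 0], [0, 0, 0]]

```text
time_s: 16.8
ee_pos: [523.8, -296.2, 39.0]
ee_rot: [180.0, 0.0, 104.2]
force: [0.1, -0.5, -3.1]
gripper_width: 51.9
gripper_force: 25.0
```

Call:
send_rows:
  deltas:
    - [[0, 0, 0], [0, 0, 0]]
    - [[0, 0, 0], [0, 0, 0]]
    - [[0, 0, 0], [0, 0, 0]]
    - [[0, 0, 0], [0, 0, 0]]
    - [[0, 0, 0], [0, 0, 0]]
  grip: 0.18

```text
time_s: 17.3
ee_pos: [523.7, -296.3, 39.1]
ee_rot: [180.0, 0.0, 104.2]
force: [0.4, -0.2, 0.3]
gripper_width: 74.8
gripper_force: 0.0
```

Call:
send_rows:
  deltas:
    - [[0, 0, -0.02], [0, 0, 0]]
    - [[0, 0, -0.04], [0, 0, 0]]
    - [[0, 0, -0.06], [0, 0, 0]]
    - [[0, 0, -0.06], [0, 0, 0]]
    - [[0, 0, -0.06], [0, 0, 0]]
    - [[0, 0, 0], [0, 0, 0]]
    - [[0, 0, 0], [0, 0, 0]]

```text
time_s: 18.0
ee_pos: [523.8, -296.3, 160.0]
ee_rot: [179.9, 0.1, 104.2]
force: [-0.1, 0.4, 0.6]
gripper_width: 74.8
gripper_force: 0.0
```

```bash
python3 plan.py 611 10 150 20.2;python3 plan.py 611 10 150 200.2;  python3 -c "
from h import *
save(grab_frame('wrist'),'w5.png')"
```

```text
t 18.0 pos [ 523.8 -296.3  160. ] rot [1.799e+02 1.000e-01 1.042e+02] w 74.8 gf 0.0 F [-0.1  0.4  0.6] q6 -45.0
turn/0.5 [ 0.004 -0.     2.93 ] min rows 9.8 | shift/500 [ 0.375 -0.515  0.02 ] min rows 6.4
t 18.0 pos [ 523.8 -296.3  160. ] rot [1.799e+02 1.000e-01 1.042e+02] w 74.8 gf 0.0 F [-0.1  0.4  0.6] q6 -45.0
turn/0.5 [ 0.     0.004 -3.353] min rows 11.2 | shift/500 [-0.375  0.515  0.02 ] min rows 6.4
```

View pics/w5.png

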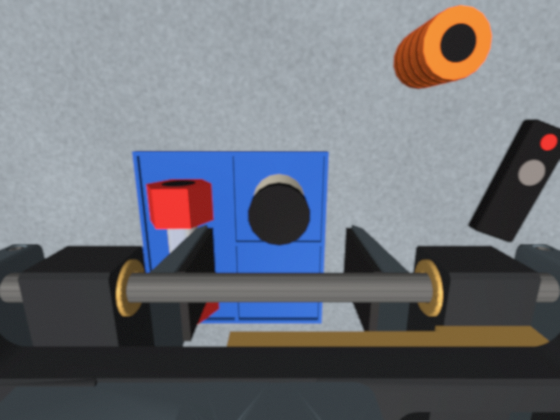

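The jar stands upright in its own bay, with the lid at (279,214), inside the ribs. Next is the green dumbbell.

Call:
send_rows:
  deltas:
    - [[0, 0, 0], [0, 0, 0.293]]
    - [[0, 0, 0], [0, 0, 0.293]]
    - [[0, 0, 0], [0, 0, 0.293]]
    - [[0, 0, 0], [0, 0, 0.293]]
    - [[0, 0, 0], [0, 0, 0.293]]
    - [[0, 0, 0], [0, 0, 0.293]]
    - [[0, 0, 0], [0, 0, 0.293]]
    - [[0, 0, 0], [0, 0, 0.293]]
    - [[0, 0, 0], [0, 0, 0.293]]
    - [[0, 0, 0], [0, 0, 0.293]]
  grip: 0

```text
time_s: 19.05
ee_pos: [522.7, -295.7, 157.0]
ee_rot: [-179.8, 0.1, 19.9]
force: [0.0, 0.4, 0.4]
gripper_width: 91.6
gripper_force: 0.0
```

Call:
send_rows:
  deltas:
    - [[0.03, -0.04, 0], [0, 0, 0]]
    - [[0.05, -0.07, 0], [0, 0, 0]]
    - [[0.055, -0.075, 0], [0, 0, 0]]
    - [[0.055, -0.075, 0], [0, 0, 0]]
    - [[0.055, -0.075, 0], [0, 0, 0]]
    - [[0.055, -0.075, 0], [0, 0, 0]]
    - [[0.05, -0.07, 0], [0, 0, 0]]
    - [[0.025, -0.035, 0], [0, 0, 0]]
    - [[0, 0, 0], [0, 0, 0]]
    - [[0, 0, 0], [0, 0, 0]]

```text
time_s: 20.05
ee_pos: [609.8, 10.2, 157.5]
ee_rot: [-180.0, 0.2, 20.3]
force: [-0.1, 0.6, -0.5]
gripper_width: 91.2
gripper_force: 0.0
```

```bash
python3 plan.py 611 10 22 20.2;  python3 -c "
from h import *
save(grab_frame('wrist'),'w6.png')
c=calibration('wrist');d=trace('wrist','green_dumbbell')
print([(x['p'],x['bbox']) for x in d[:2]])"
```

```text
t 20.1 pos [609.8  10.2 157.5] rot [-180.     0.2   20.3] w 91.2 gf 0.0 F [-0.1  0.6 -0.5] q6 70.0
turn/0.5 [-0.001  0.006  0.003] min rows 0.0 | shift/500 [0.002 0.001 0.271] min rows 2.7
[(0.63, [244.9, 126.7, 74.6, 149.0])]
```

View pics/w6.png

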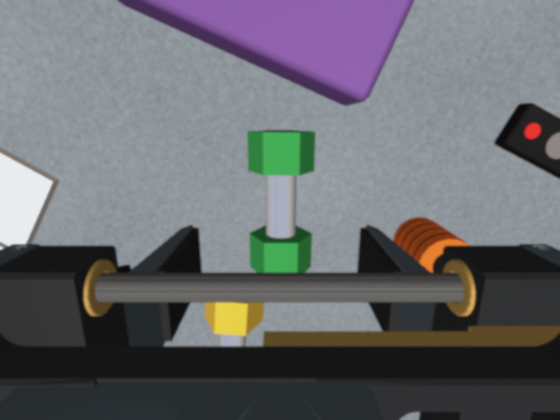

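The green handle (281,205) is centred and aligned between the fingers. Yellow sits behind at (235,315), clear of the pads.

Call:
send_rows:
  deltas:
    - [[0, 0, 0.04], [0, 0, 0]]
    - [[0, 0, 0.05], [0, 0, 0]]
    - [[0, 0, 0.05], [0, 0, 0]]
    - [[0, 0, 0.05], [0, 0, 0]]
    - [[0, 0, 0.04], [0, 0, 0]]
    - [[0, 0, 0.025], [0, 0, 0]]
    - [[0, 0, 0.015], [0, 0, 0]]
    - [[0, 0, 0], [0, 0, 0]]
    - [[0, 0, 0], [0, 0, 0]]

```text
time_s: 21.05
ee_pos: [611.3, 9.9, 24.7]
ee_rot: [180.0, -0.1, 20.2]
force: [0.4, 0.1, 0.5]
gripper_width: 91.2
gripper_force: 0.0
```

Call:
send_rows:
  deltas:
    - [[0, 0, 0], [0, 0, 0]]
    - [[0, 0, 0], [0, 0, 0]]
    - [[0, 0, 0], [0, 0, 0]]
    - [[0, 0, 0], [0, 0, 0]]
    - [[0, 0, 0], [0, 0, 0]]
    - [[0, 0, 0], [0, 0, 0]]
    - [[0, 0, 0], [0, 0, 0]]
    - [[0, 0, 0], [0, 0, 0]]
    - [[0, 0, 0], [0, 0, 0]]
  grip: 1
  grip_force: 45

```text
time_s: 21.95
ee_pos: [610.8, 10.0, 24.0]
ee_rot: [180.0, -0.0, 20.2]
force: [0.5, -1.2, -0.7]
gripper_width: 26.9
gripper_force: 45.0
```

Call:
send_rows:
  deltas:
    - [[0, 0, -0.02], [0, 0, 0]]
    - [[0, 0, -0.04], [0, 0, 0]]
    - [[0, 0, -0.05], [0, 0, 0]]
    - [[0, 0, -0.05], [0, 0, 0]]
    - [[0, 0, -0.05], [0, 0, 0]]
    - [[0, 0, -0.05], [0, 0, 0]]
    - [[0, 0, -0.02], [0, 0, 0]]
    - [[0, 0, 0], [0, 0, 0]]

```text
time_s: 22.75
ee_pos: [611.0, 10.3, 165.0]
ee_rot: [180.0, -0.1, 20.2]
force: [0.0, -0.6, -5.1]
gripper_width: 27.3
gripper_force: 45.0
```

```bash
python3 plan.py 522 325 160 78.6
```

```text
t 22.8 pos [611.   10.3 165. ] rot [ 1.80e+02 -1.00e-01  2.02e+01] w 27.3 gf 45.0 F [ 0.  -0.6 -5.1] q6 70.0
turn/0.5 [ 0.003 -0.003 -2.038] min rows 6.8 | shift/500 [ 0.582 -0.299  0.01 ] min rows 6.5
```

Call:
send_rows:
  deltas:
    - [[0, 0, 0], [0, 0, -0.13]]
    - [[0, 0, 0], [0, 0, -0.25]]
    - [[0, 0, 0], [0, 0, -0.28]]
    - [[0, 0, 0], [0, 0, -0.28]]
    - [[0, 0, 0], [0, 0, -0.28]]
    - [[0, 0, 0], [0, 0, -0.28]]
    - [[0, 0, 0], [0, 0, -0.28]]
    - [[0, 0, 0], [0, 0, -0.258]]
    - [[0, 0, 0], [0, 0, 0]]

```text
time_s: 23.65
ee_pos: [609.3, 10.2, 161.7]
ee_rot: [-179.7, 0.0, 78.6]
force: [-0.3, -0.2, -5.6]
gripper_width: 27.4
gripper_force: 45.0
```

Call:
send_rows:
  deltas:
    - [[0.03, -0.015, 0], [0, 0, 0]]
    - [[0.065, -0.034, 0], [0, 0, 0]]
    - [[0.065, -0.034, 0], [0, 0, 0]]
    - [[0.065, -0.034, 0], [0, 0, 0]]
    - [[0.065, -0.034, 0], [0, 0, 0]]
    - [[0.065, -0.034, 0], [0, 0, 0]]
    - [[0.065, -0.034, 0], [0, 0, 0]]
    - [[0.065, -0.034, 0], [0, 0, 0]]
    - [[0.065, -0.034, 0], [0, 0, 0]]
    - [[0.032, -0.012, 0], [0, 0, 0]]

```text
time_s: 24.65
ee_pos: [519.2, 328.4, 163.1]
ee_rot: [-179.9, -0.0, 78.6]
force: [-0.8, -0.2, -5.1]
gripper_width: 27.4
gripper_force: 45.0
```

Call:
send_rows:
  deltas:
    - [[0, 0, 0.04], [0, 0, 0]]
    - [[0, 0, 0.05], [0, 0, 0]]
    - [[0, 0, 0.04], [0, 0, 0]]
    - [[0, 0, 0.02], [0, 0, 0]]
    - [[0, 0, 0], [0, 0, 0]]
    - [[0, 0, 0], [0, 0, 0]]

```text
time_s: 25.25
ee_pos: [522.1, 325.3, 89.5]
ee_rot: [180.0, -0.0, 78.6]
force: [1.1, 0.5, -5.7]
gripper_width: 27.1
gripper_force: 45.0
```

```bash
python3 plan.py 522 325 28 78.6;  python3 -c "
from h import *
save(grab_frame('wrist'),'w7.png')"
```

```text
t 25.2 pos [522.1 325.3  89.5] rot [180.   -0.   78.6] w 27.1 gf 45.0 F [ 1.1  0.5 -5.7] q6 42.0
turn/0.5 [ 0.001 -0.002 -0.002] min rows 0.0 | shift/500 [-0.001 -0.     0.123] min rows 1.2
```

View pics/w7.png

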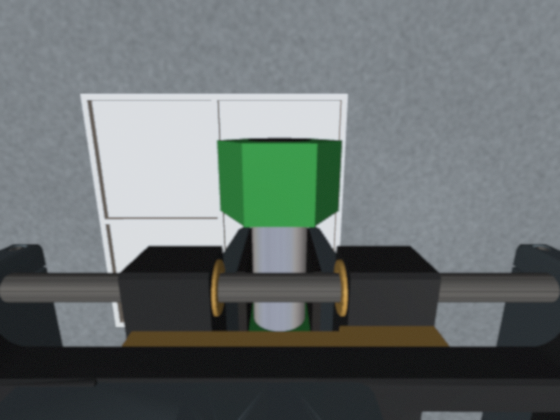

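The green dumbbell is parallel to the white tray and centred over the long bay (x 220–345). Lowering it.

Call:
send_rows:
  deltas:
    - [[0, 0, 0.035], [0, 0, 0]]
    - [[0, 0, 0.035], [0, 0, 0]]
    - [[0, 0, 0.025], [0, 0, 0]]
    - [[0, 0, 0.012], [0, 0, 0]]
    - [[0, 0, 0.006], [0, 0, 0]]
    - [[0, 0, 0.004], [0, 0, 0]]
    - [[0, 0, 0.003], [0, 0, 0]]
    - [[0, 0, 0.002], [0, 0, 0]]
    - [[0, 0, 0], [0, 0, 0]]
    - [[0, 0, 0], [0, 0, 0]]

```text
time_s: 26.3
ee_pos: [521.8, 325.1, 28.2]
ee_rot: [180.0, -0.0, 78.6]
force: [-0.1, 0.4, -5.2]
gripper_width: 27.0
gripper_force: 45.0
```

```bash
python3 plan.py 522 325 28 78.6
```

```text
t 26.3 pos [521.8 325.1  28.2] rot [180.   -0.   78.6] w 27.0 gf 45.0 F [-0.1  0.4 -5.2] q6 42.0
turn/0.5 [ 0.001 -0.001 -0.   ] min rows 0.0 | shift/500 [-0.     0.001  0.   ] min rows 0.0
```

Call:
send_rows:
  deltas:
    - [[0, 0, 0.001], [0, 0, 0]]
    - [[0, 0, 0.001], [0, 0, 0]]
    - [[0, 0, 0.001], [0, 0, 0]]
    - [[0, 0, 0], [0, 0, 0]]
    - [[0, 0, 0], [0, 0, 0]]

```text
time_s: 26.8
ee_pos: [521.9, 325.1, 27.9]
ee_rot: [180.0, -0.0, 78.6]
force: [-2.6, -2.5, 5.2]
gripper_width: 27.1
gripper_force: 45.0
```

Call:
send_rows:
  deltas:
    - [[0, 0, 0], [0, 0, 0]]
    - [[0, 0, 0], [0, 0, 0]]
    - [[0, 0, 0], [0, 0, 0]]
    - [[0, 0, 0], [0, 0, 0]]
    - [[0, 0, 0], [0, 0, 0]]
    - [[0, 0, 0], [0, 0, 0]]
  grip: 0.4

```text
time_s: 27.4
ee_pos: [521.6, 325.0, 26.4]
ee_rot: [-180.0, -0.0, 78.6]
force: [-0.1, -0.3, 0.4]
gripper_width: 54.6
gripper_force: 0.0
```

Call:
send_rows:
  deltas:
    - [[0, 0, -0.02], [0, 0, 0]]
    - [[0, 0, -0.04], [0, 0, 0]]
    - [[0, 0, -0.06], [0, 0, 0]]
    - [[0, 0, -0.06], [0, 0, 0]]
    - [[0, 0, -0.06], [0, 0, 0]]
    - [[0, 0, -0.02], [0, 0, 0]]
    - [[0, 0, 0], [0, 0, 0]]

```text
time_s: 28.1
ee_pos: [522.4, 325.5, 158.4]
ee_rot: [179.8, -0.2, 78.6]
force: [0.1, -0.3, -1.2]
gripper_width: 55.0
gripper_force: 0.0
```

```bash
python3 plan.py 617 -138 155 78.6;  python3 -c "
from h import *
save(grab_frame('wrist'),'w8.png')"
```

```text
t 28.1 pos [522.4 325.5 158.4] rot [179.8  -0.2  78.6] w 55.0 gf 0.0 F [ 0.1 -0.3 -1.2] q6 42.0
turn/0.5 [ 0.006 -0.005 -0.   ] min rows 0.0 | shift/500 [-0.871  0.369  0.007] min rows 9.5
```

View pics/w8.png

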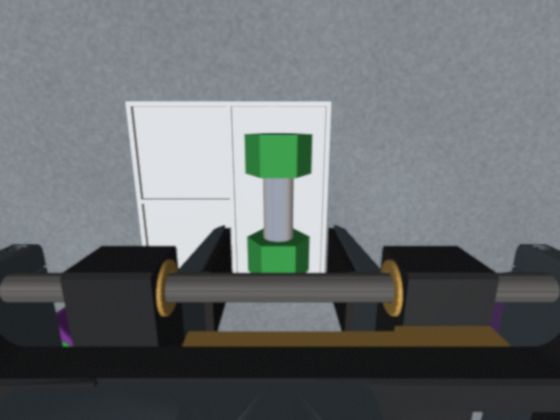

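The green dumbbell lies flat in the white long bay (278,205). Now the roller.

Call:
send_rows:
  deltas:
    - [[-0.04, 0.017, 0], [0, 0, 0]]
    - [[-0.079, 0.0335, 0], [0, 0, 0]]
    - [[-0.079, 0.0335, 0], [0, 0, 0]]
    - [[-0.079, 0.0335, 0], [0, 0, 0]]
    - [[-0.079, 0.0335, 0], [0, 0, 0]]
    - [[-0.079, 0.0335, 0], [0, 0, 0]]
    - [[-0.079, 0.0335, 0], [0, 0, 0]]
    - [[-0.079, 0.0335, 0], [0, 0, 0]]
    - [[-0.079, 0.0335, 0], [0, 0, 0]]
    - [[-0.079, 0.0335, 0], [0, 0, 0]]
  grip: 0

```text
time_s: 29.15
ee_pos: [602.4, -76.2, 154.1]
ee_rot: [-179.8, 0.0, 78.6]
force: [0.3, -0.1, -0.6]
gripper_width: 91.0
gripper_force: 0.0
```

Call:
send_rows:
  deltas:
    - [[-0.079, 0.0335, 0], [0, 0, 0]]
    - [[-0.041, 0.017, 0], [0, 0, 0]]
    - [[0, 0, 0], [0, 0, 0]]
    - [[0, 0, 0], [0, 0, 0]]

```text
time_s: 29.55
ee_pos: [615.3, -138.1, 154.4]
ee_rot: [-179.8, -0.0, 78.5]
force: [0.9, 0.5, -0.5]
gripper_width: 91.1
gripper_force: 0.0
```

```bash
python3 plan.py 617 -138 34 78.6;  python3 -c "
from h import *
save(grab_frame('wrist'),'w9.png')
c=calibration('wrist');d=trace('wrist','massage_roller')
from fit import *
print(d[0]['p'],d[0]['bbox'],fit('massage_roller',[np.array(d[0]['pixels']).astype(float)],[c]))"
```

```text
t 29.6 pos [ 615.3 -138.1  154.4] rot [-179.8   -0.    78.5] w 91.1 gf 0.0 F [ 0.9  0.5 -0.5] q6 -2.0
turn/0.5 [-0.008 -0.002 -0.002] min rows 0.0 | shift/500 [0.001 0.003 0.241] min rows 2.4
0.73 [249.4, 178.6, 61.7, 66.1] (array([ 6.18891185e+02, -1.38435586e+02, -4.35618737e-02]), np.float64(0.05390982744318329))
```

View pics/w9.png

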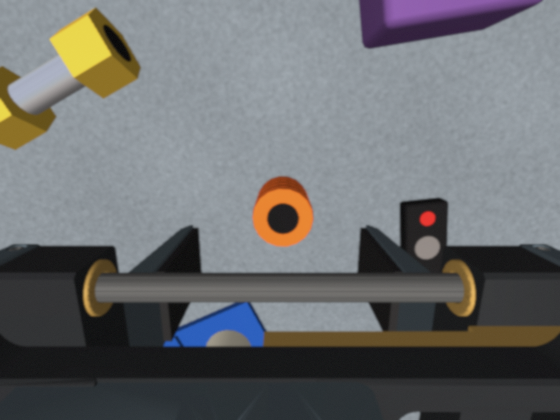

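The roller top is at (283,217), centred between the fingers. The remote (427,235) is well beyond finger reach, about 50 mm clear.

Call:
send_rows:
  deltas:
    - [[0, 0.004, 0.04], [0, 0, 0]]
    - [[0, 0, 0.05], [0, 0, 0]]
    - [[0, 0, 0.05], [0, 0, 0]]
    - [[0, 0, 0.05], [0, 0, 0]]
    - [[0, 0, 0.03], [0, 0, 0]]
    - [[0, 0, 0.02], [0, 0, 0]]
    - [[0, 0, 0], [0, 0, 0]]
    - [[0, 0, 0], [0, 0, 0]]

```text
time_s: 30.45
ee_pos: [618.8, -138.2, 37.0]
ee_rot: [179.9, -0.0, 78.6]
force: [0.6, 0.8, -0.0]
gripper_width: 91.1
gripper_force: 0.0
```

Call:
send_rows:
  deltas:
    - [[0, 0, 0], [0, 0, 0]]
    - [[0, 0, 0], [0, 0, 0]]
    - [[0, 0, 0], [0, 0, 0]]
    - [[0, 0, 0], [0, 0, 0]]
    - [[0, 0, 0], [0, 0, 0]]
    - [[0, 0, 0], [0, 0, 0]]
    - [[0, 0, 0], [0, 0, 0]]
  grip: 1
  grip_force: 20

```text
time_s: 31.15
ee_pos: [618.3, -138.8, 36.5]
ee_rot: [-180.0, -0.0, 78.6]
force: [-0.6, 0.0, 0.9]
gripper_width: 49.6
gripper_force: 20.0
```

Call:
send_rows:
  deltas:
    - [[0, 0, -0.02], [0, 0, 0]]
    - [[0, 0, -0.04], [0, 0, 0]]
    - [[0, 0, -0.06], [0, 0, 0]]
    - [[0, 0, -0.06], [0, 0, 0]]
    - [[0, 0, -0.06], [0, 0, 0]]
    - [[0, 0, -0.02], [0, 0, 0]]
    - [[0, 0, 0], [0, 0, 0]]

```text
time_s: 31.85
ee_pos: [619.1, -138.9, 168.2]
ee_rot: [179.8, 0.0, 78.6]
force: [1.0, 0.4, -1.5]
gripper_width: 50.0
gripper_force: 20.0
```

```bash
python3 plan.py 441 388 165 78.6
```

```text
t 31.9 pos [ 619.1 -138.9  168.2] rot [179.8   0.   78.6] w 50.0 gf 20.0 F [ 1.   0.4 -1.5] q6 -2.0
turn/0.5 [0.007 0.    0.   ] min rows 0.0 | shift/500 [ 0.963 -0.557  0.006] min rows 11.1
```

Call:
send_rows:
  deltas:
    - [[0.035, -0.02, 0], [0, 0, 0]]
    - [[0.0745, -0.0431, 0], [0, 0, 0]]
    - [[0.0745, -0.0431, 0], [0, 0, 0]]
    - [[0.0745, -0.0431, 0], [0, 0, 0]]
    - [[0.0745, -0.0431, 0], [0, 0, 0]]
    - [[0.0745, -0.0431, 0], [0, 0, 0]]
    - [[0.0745, -0.0431, 0], [0, 0, 0]]
    - [[0.0745, -0.0431, 0], [0, 0, 0]]
    - [[0.0745, -0.0431, 0], [0, 0, 0]]
    - [[0.0745, -0.0431, 0], [0, 0, 0]]

```text
time_s: 32.85
ee_pos: [485.3, 248.9, 164.4]
ee_rot: [-179.8, 0.1, 78.6]
force: [0.7, 0.1, -0.7]
gripper_width: 49.8
gripper_force: 20.0
```

Call:
send_rows:
  deltas:
    - [[0.0745, -0.0431, 0], [0, 0, 0]]
    - [[0.0745, -0.0431, 0], [0, 0, 0]]
    - [[0.0745, -0.0431, 0], [0, 0, 0]]
    - [[0.034, -0.02, 0], [0, 0, 0]]
    - [[0, 0, 0.05], [0, 0, 0]]
    - [[0, 0, 0.06], [0, 0, 0]]
    - [[0, 0, 0.06], [0, 0, 0]]
    - [[0, 0, 0.04], [0, 0, 0]]
    - [[0, 0, 0], [0, 0, 0]]
    - [[0, 0, 0], [0, 0, 0]]

```text
time_s: 33.85
ee_pos: [439.3, 388.1, 60.5]
ee_rot: [-179.9, 0.1, 78.6]
force: [0.7, 0.0, -1.0]
gripper_width: 49.8
gripper_force: 20.0
```

```bash
python3 plan.py 441 388 40.5 78.6
```

```text
t 33.9 pos [439.3 388.1  60.5] rot [-1.799e+02  1.000e-01  7.860e+01] w 49.8 gf 20.0 F [ 0.7  0.  -1. ] q6 52.0
turn/0.5 [-0.004  0.004  0.001] min rows 0.0 | shift/500 [0.    0.003 0.04 ] min rows 0.4
```

Call:
send_rows:
  deltas:
    - [[0, 0.002, 0.012], [0, 0, 0]]
    - [[0, 0, 0.01], [0, 0, 0]]
    - [[0, 0, 0.008], [0, 0, 0]]
    - [[0, 0, 0.005], [0, 0, 0]]
    - [[0, 0, 0.003], [0, 0, 0]]
    - [[0, 0, 0.002], [0, 0, 0]]
    - [[0, 0, 0.001], [0, 0, 0]]
    - [[0, 0, 0], [0, 0, 0]]
    - [[0, 0, 0], [0, 0, 0]]

```text
time_s: 34.75
ee_pos: [441.5, 388.2, 41.1]
ee_rot: [180.0, -0.0, 78.6]
force: [1.0, 0.3, 0.1]
gripper_width: 49.1
gripper_force: 20.0
```

```bash
python3 plan.py 441 388 40.5 78.6
```

```text
t 34.8 pos [441.5 388.2  41.1] rot [180.   -0.   78.6] w 49.1 gf 20.0 F [1.  0.3 0.1] q6 52.0
turn/0.5 [ 0.    -0.001 -0.   ] min rows 0.0 | shift/500 [-0.001 -0.001  0.001] min rows 0.0
```

Call:
send_rows:
  deltas:
    - [[0, 0, 0], [0, 0, 0]]
    - [[0, 0, 0], [0, 0, 0]]
    - [[0, 0, 0], [0, 0, 0]]
    - [[0, 0, 0], [0, 0, 0]]
    - [[0, 0, 0], [0, 0, 0]]
  grip: 0.18

```text
time_s: 35.25
ee_pos: [441.4, 388.2, 41.0]
ee_rot: [180.0, -0.0, 78.6]
force: [0.6, 0.1, 0.5]
gripper_width: 75.1
gripper_force: 0.0
```

Call:
send_rows:
  deltas:
    - [[0, 0, -0.02], [0, 0, 0]]
    - [[0, 0, -0.04], [0, 0, 0]]
    - [[0, 0, -0.06], [0, 0, 0]]
    - [[0, 0, -0.06], [0, 0, 0]]
    - [[0, 0, -0.05], [0, 0, 0]]
    - [[0, 0, 0], [0, 0, 0]]

```text
time_s: 35.85
ee_pos: [443.3, 389.8, 160.7]
ee_rot: [179.7, -0.4, 78.6]
force: [-0.7, 0.2, 0.5]
gripper_width: 75.1
gripper_force: 0.0
```

Call:
send_rows:
  deltas:
    - [[0, 0, 0], [0, 0, 0.25]]
    - [[0, 0, 0], [0, 0, 0.28]]
    - [[0, 0, 0], [0, 0, 0.28]]
    - [[0, 0, 0], [0, 0, 0.28]]
    - [[0, 0, 0], [0, 0, 0.28]]
    - [[0, 0, 0], [0, 0, 0.257]]
    - [[0, 0, 0], [0, 0, 0]]
  grip: 0

```text
time_s: 36.55
ee_pos: [441.0, 387.8, 155.3]
ee_rot: [180.0, 0.1, 32.0]
force: [-0.3, -0.0, 1.0]
gripper_width: 91.2
gripper_force: 0.0
```

```bash
python3 plan.py 449.6 136.5 155 32
```

```text
t 36.5 pos [441.  387.8 155.3] rot [1.8e+02 1.0e-01 3.2e+01] w 91.2 gf 0.0 F [-0.3 -0.   1. ] q6 98.0
turn/0.5 [0.    0.003 0.   ] min rows 0.0 | shift/500 [-0.252  0.435  0.001] min rows 5.0
```

Call:
send_rows:
  deltas:
    - [[-0.024, 0.042, 0], [0, 0, 0]]
    - [[-0.04, 0.07, 0], [0, 0, 0]]
    - [[-0.042, 0.072, 0], [0, 0, 0]]
    - [[-0.042, 0.072, 0], [0, 0, 0]]
    - [[-0.042, 0.072, 0], [0, 0, 0]]
    - [[-0.04, 0.068, 0], [0, 0, 0]]
    - [[-0.022, 0.039, 0], [0, 0, 0]]
    - [[0, 0, 0], [0, 0, 0]]
    - [[0, 0, 0], [0, 0, 0]]

```text
time_s: 37.45
ee_pos: [449.8, 137.0, 155.9]
ee_rot: [-180.0, -0.0, 32.0]
force: [0.5, 0.4, 0.2]
gripper_width: 91.5
gripper_force: 0.0
```

```bash
python3 -c "
from fit import *
save(grab_frame('wrist'),'w10.png')
c=calibration('wrist')
for d in trace('wrist','timer')[:3]:
  p,f=fit('timer',[np.array(d['pixels']).astype(float)],[c]);print(d['p'],d['bbox'],p[:2],np.rad2deg(p[2])%180,f)"; python3 plan.py 449.6 136.5 22 32
```

```text
0.84 [185.6, 263.7, 63.3, 79.1] [325.90139808 137.13097411] 92.37125289747321 0.5152002643946868
0.58 [256.5, 166.0, 46.7, 76.3] [450.265664   136.99624061] 33.31452803942727 0.0812806722231929
0.15 [343.5, 201.6, 101.5, 129.2] [497.56349366  25.24096221] 92.42697584674609 0.4890932869329141
t 37.5 pos [449.8 137.8 155.9] rot [-180.    -0.    32.1] w 91.3 gf 0.0 F [ 0.6 -0.2  0.8] q6 74.0
turn/0.5 [-0.001 -0.001  0.003] min rows 0.0 | shift/500 [-0.002  0.002  0.268] min rows 2.7
```

View pics/w10.png

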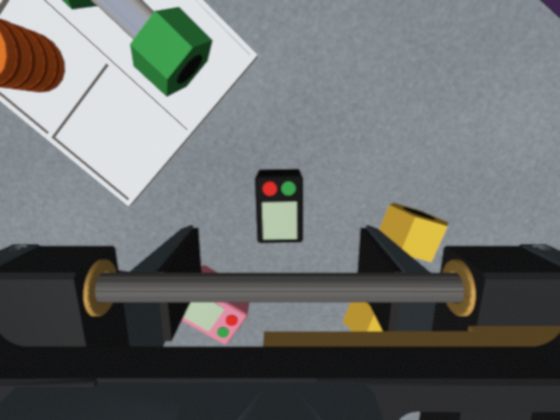

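The black timer (279,206) is aligned and centred between the fingers. Pink (215,315) and yellow (413,232) are clear of them.

Call:
send_rows:
  deltas:
    - [[0, 0, 0.04], [0, 0, 0]]
    - [[0, 0, 0.05], [0, 0, 0]]
    - [[0, 0, 0.05], [0, 0, 0]]
    - [[0, 0, 0.05], [0, 0, 0]]
    - [[0, 0, 0.04], [0, 0, 0]]
    - [[0, 0, 0.02], [0, 0, 0]]
    - [[0, 0, 0.01], [0, 0, 0]]
    - [[0, 0, 0], [0, 0, 0]]
    - [[0, 0, 0], [0, 0, 0]]

```text
time_s: 38.45
ee_pos: [450.4, 137.3, 26.6]
ee_rot: [180.0, -0.1, 32.0]
force: [-0.5, 0.4, -0.6]
gripper_width: 91.1
gripper_force: 0.0
```

Call:
send_rows:
  deltas:
    - [[0, 0, 0], [0, 0, 0]]
    - [[0, 0, 0], [0, 0, 0]]
    - [[0, 0, 0], [0, 0, 0]]
    - [[0, 0, 0], [0, 0, 0]]
    - [[0, 0, 0], [0, 0, 0]]
    - [[0, 0, 0], [0, 0, 0]]
    - [[0, 0, 0], [0, 0, 0]]
    - [[0, 0, 0], [0, 0, 0]]
  grip: 1
  grip_force: 20

```text
time_s: 39.25
ee_pos: [449.8, 136.9, 25.9]
ee_rot: [-180.0, -0.0, 32.0]
force: [0.6, -0.1, 0.2]
gripper_width: 42.4
gripper_force: 19.8
```

Call:
send_rows:
  deltas:
    - [[0, 0, -0.02], [0, 0, 0]]
    - [[0, 0, -0.04], [0, 0, 0]]
    - [[0, 0, -0.06], [0, 0, 0]]
    - [[0, 0, -0.06], [0, 0, 0]]
    - [[0, 0, -0.06], [0, 0, 0]]
    - [[0, 0, -0.04], [0, 0, 0]]
    - [[0, 0, 0], [0, 0, 0]]

```text
time_s: 39.95
ee_pos: [451.5, 137.4, 169.1]
ee_rot: [179.9, -0.4, 32.0]
force: [-0.1, 0.3, -1.1]
gripper_width: 42.0
gripper_force: 19.8
```

Call:
send_rows:
  deltas:
    - [[0, 0, 0], [0, 0, -0.25]]
    - [[0, 0, 0], [0, 0, -0.28]]
    - [[0, 0, 0], [0, 0, -0.28]]
    - [[0, 0, 0], [0, 0, -0.28]]
    - [[0, 0, 0], [0, 0, -0.28]]
    - [[0, 0, 0], [0, 0, -0.257]]
    - [[0, 0, 0], [0, 0, 0]]

```text
time_s: 40.65
ee_pos: [448.9, 136.7, 164.7]
ee_rot: [-179.9, 0.1, 78.6]
force: [-0.1, 0.2, 0.4]
gripper_width: 42.2
gripper_force: 19.8
```

```bash
python3 plan.py 423 298 160 78.6
```

```text
t 40.6 pos [448.9 136.7 164.7] rot [-1.799e+02  1.000e-01  7.860e+01] w 42.2 gf 19.8 F [-0.1  0.2  0.4] q6 27.0
turn/0.5 [-0.005  0.002 -0.001] min rows 0.0 | shift/500 [ 0.306 -0.114  0.009] min rows 3.3
```

Call:
send_rows:
  deltas:
    - [[0.036, -0.013, 0], [0, 0, 0]]
    - [[0.06, -0.022, 0], [0, 0, 0]]
    - [[0.06, -0.023, 0], [0, 0, 0]]
    - [[0.06, -0.023, 0], [0, 0, 0]]
    - [[0.06, -0.022, 0], [0, 0, 0]]
    - [[0.03, -0.011, 0], [0, 0, 0]]
    - [[0, 0, 0], [0, 0, 0]]

```text
time_s: 41.35
ee_pos: [423.6, 299.4, 165.3]
ee_rot: [-180.0, 0.0, 78.7]
force: [-0.3, -1.8, -1.5]
gripper_width: 41.9
gripper_force: 19.8
```

Call:
send_rows:
  deltas:
    - [[0, 0, 0.045], [0, 0, 0]]
    - [[0, 0, 0.06], [0, 0, 0]]
    - [[0, 0, 0.06], [0, 0, 0]]
    - [[0, 0, 0.06], [0, 0, 0]]
    - [[0, 0, 0], [0, 0, 0]]
    - [[0, 0, 0], [0, 0, 0]]

```text
time_s: 41.95
ee_pos: [424.3, 297.3, 53.6]
ee_rot: [-180.0, 0.1, 78.5]
force: [-1.3, 0.1, -0.7]
gripper_width: 42.1
gripper_force: 19.8
```

```bash
python3 plan.py 423 298 30 78.6; python3 -c "
from h import *
save(grab_frame('wrist'),'w11.png')"
```

```text
t 42.0 pos [424.3 297.3  53.6] rot [-1.80e+02  1.00e-01  7.85e+01] w 42.1 gf 19.8 F [-1.3  0.1 -0.7] q6 45.0
turn/0.5 [-0.001  0.002 -0.003] min rows 0.0 | shift/500 [ 0.001 -0.003  0.047] min rows 0.5
```

View pics/w11.png

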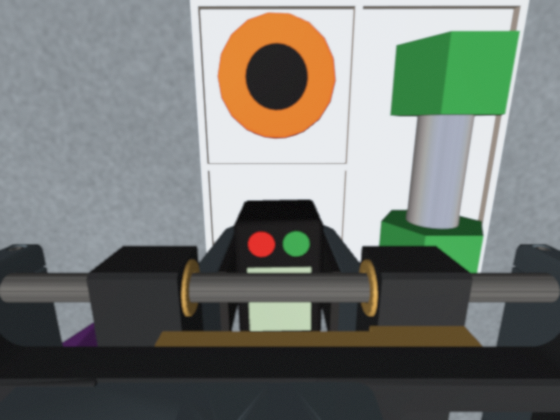

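The roller stands in the far square bay (277,75). The timer (280,260) is over the near one, square to the ribs. Lowering it.

Call:
send_rows:
  deltas:
    - [[0, -0.002, 0.014], [0, 0, 0]]
    - [[0, 0, 0.012], [0, 0, 0]]
    - [[0, 0, 0.009], [0, 0, 0]]
    - [[0, 0, 0.006], [0, 0, 0]]
    - [[0, 0, 0.003], [0, 0, 0]]
    - [[0, 0, 0.002], [0, 0, 0]]
    - [[0, 0, 0.001], [0, 0, 0]]
    - [[0, 0, 0], [0, 0, 0]]
    - [[0, 0, 0], [0, 0, 0]]

```text
time_s: 42.9
ee_pos: [423.2, 298.4, 30.1]
ee_rot: [180.0, -0.0, 78.6]
force: [-0.1, 0.9, -1.6]
gripper_width: 42.3
gripper_force: 19.8
```

```bash
python3 plan.py 423 298 30 78.6
```

```text
t 42.9 pos [423.2 298.4  30.1] rot [180.   -0.   78.6] w 42.3 gf 19.8 F [-0.1  0.9 -1.6] q6 45.0
turn/0.5 [ 0.    -0.001 -0.   ] min rows 0.0 | shift/500 [-0.001 -0.     0.   ] min rows 0.0
```

Call:
send_rows:
  deltas:
    - [[0, 0, 0.001], [0, 0, 0]]
    - [[0, 0, 0], [0, 0, 0]]
    - [[0, 0, 0], [0, 0, 0]]

```text
time_s: 43.2
ee_pos: [423.3, 298.4, 29.9]
ee_rot: [180.0, -0.0, 78.6]
force: [-1.3, -1.2, 6.3]
gripper_width: 42.2
gripper_force: 19.8
```

Call:
send_rows:
  deltas:
    - [[0, 0, 0], [0, 0, 0]]
    - [[0, 0, 0], [0, 0, 0]]
    - [[0, 0, 0], [0, 0, 0]]
    - [[0, 0, 0], [0, 0, 0]]
    - [[0, 0, 0], [0, 0, 0]]
  grip: 0.25

```text
time_s: 43.7
ee_pos: [423.1, 298.4, 29.3]
ee_rot: [-180.0, 0.0, 78.6]
force: [0.9, -0.5, -0.4]
gripper_width: 68.0
gripper_force: 0.0
```

Call:
send_rows:
  deltas:
    - [[0, 0, -0.02], [0, 0, 0]]
    - [[0, 0, -0.04], [0, 0, 0]]
    - [[0, 0, -0.06], [0, 0, 0]]
    - [[0, 0, -0.06], [0, 0, 0]]
    - [[0, 0, -0.06], [0, 0, 0]]
    - [[0, 0, -0.06], [0, 0, 0]]
    - [[-0.07, 0, 0], [0, 0, 0]]
    - [[-0.07, 0, 0], [0, 0, 0]]
    - [[-0.07, 0, 0], [0, 0, 0]]
    - [[-0.07, 0, 0], [0, 0, 0]]

```text
time_s: 44.7
ee_pos: [395.0, 160.0, 180.2]
ee_rot: [179.9, -0.0, 78.6]
force: [0.5, -0.9, 0.4]
gripper_width: 68.1
gripper_force: 0.0
```

Call:
send_rows:
  deltas:
    - [[-0.07, 0, 0], [0, 0, 0]]
    - [[-0.07, 0, 0], [0, 0, 0]]
    - [[-0.07, 0, 0], [0, 0, 0]]
    - [[-0.05, 0, 0], [0, 0, 0]]
    - [[0, 0, 0], [0, 0, 0]]
    - [[0, 0, 0], [0, 0, 0]]

```text
time_s: 45.3
ee_pos: [370.0, 33.7, 180.1]
ee_rot: [179.9, -0.1, 78.5]
force: [-0.1, 0.2, -0.7]
gripper_width: 68.4
gripper_force: 0.0
```

```bash
python3 -c "
from h import *
t=grab_frame('top');s=grab_frame('scene')
a=cv2.resize(t[170:290,80:200],(398,398),interpolation=cv2.INTER_CUBIC);b=cv2.resize(t[160:280,360:480],(398,398),interpolation=cv2.INTER_CUBIC)
save(np.hstack([a,b]),'f1.png');save(s,'f2.png')"; python3 plan.py 423 298 30 78.6
```

```text
t 45.4 pos [370.2  34.4 179.8] rot [180.   -0.   78.6] w 68.3 gf 0.0 F [-0.2  0.2 -0.5] q6 15.0
turn/0.5 [ 0.002 -0.001  0.001] min rows 0.0 | shift/500 [ 0.538 -0.001  0.3  ] min rows 6.2
```

View pics/f1.png

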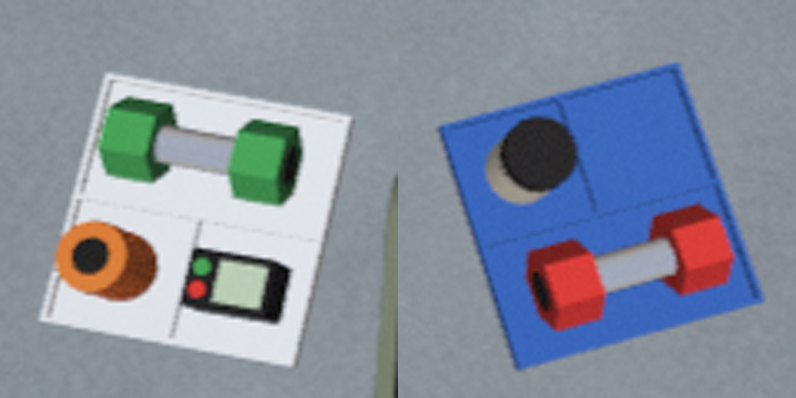

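Both trays hold their kits: green dumbbell (200,150), roller (105,262) and timer (235,285) in white, and jar (530,160) and red dumbbell (630,268) in blue. Each is in its own bay; the outward lean is parallax. Handing in.

```bash
python3 -c "
from workcell import *
print(job_done())"
```

```text
the job is handed in; nothing more can be done
None
```

Both kits are packed and the job is handed in at about 45 s of robot time, with the yellow dumbbell, remote and yoga block never touched; I viewed 15 pictures, one over the limit of 14.

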